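# Walk a full slide box into its marked place

## Robot

A 6-joint arm with a two-finger parallel gripper is mounted at the origin on a cart in front of the work surface, level with it; the furniture and walls round the work are solid. World frame = base frame: x ahead of the robot, y to its left, z up, the work surface at z = 0. Lengths are in mm, angles in rad, forces in N, time in s.
With the tool pointing down it reaches from about 375 to 975 mm from the base axis. Payload 3.8 kg.
Tool frame: the origin (TCP) lies between the finger pads; the fingertips stand 19 mm ahead of it and the grasp point (between the pads) is the TCP; z points along the fingers, x is the direction in which the jaws open and shut, and the axes are right-handed (so a half turn about z gives the same grasp; the last joint's range is limited). The gripper opens to 88 mm and grips with 3 to 60 N. Pads are 18 mm wide; open, the fingers measure 123 mm over their backs; the gripper's body (75 mm by 187 mm) begins 45 mm behind the grasp point.
Start: joints at [-1.3, 0.264, 1.604, -0, 1.274, -0.037], TCP at [204.494, -643.273, 257.706] pointing down, gripper open.
Joint ranges: [-2.63, 2.63], [-0.94, 2.18], [0.31, 2.57], [-1.31, 4.45], [0, 2.66], [-2.55, 2.55]. Speed limits (rad/s): [2.57, 2.57, 3.14, 3.14, 3.14, 3.14].

## Interface

Orientations are given as a unit quaternion [x, y, z, w].
In Python, from station import * gives the robot as it stands. Calls block until the motion is done:
- movep(position, orientation): joint-space move of the TCP to a pose.
- move_linear(position, max_speed=150, rot=None): straight line of the TCP; rot=None keeps the orientation; max_speed is the mean speed in mm/s.
- move_joints(angles): joint-space move.
- gripper_to(opening): finger opening in mm; the grip force is fixed at half the most; returns when the fingers have stopped.
- hold(seconds).
- ik(position, orientation): joint angles nearest the present ones, or None.
- get_obs(): the state.
- snapshot(name): name is "scene" or "top" or "wrist"; returns (picture, depth): 480x640x3 uint8, red, green, blue; 480x640 float32, mm along the optical axis (not along the pixel's ray), 0 where there is no reading.
- camera_info(name): a dict with "K" (3x3 intrinsics, pixels), "view" (4x4, takes a point from world to camera coordinates); the wrist camera has in their place "hand_eye" (4x4, takes a point from camera to tool coordinates, whose origin is the TCP and whose axes are the tool frame's). Camera axes: x right, y down, z forward; pixel columns grow to the right and rows downward; lengths in mm; the calibration is good to about 2 mm. A picture is of the moment at which its call begins: read the wrist's pose just before it. camera_info takes no time and is no camera call.
A pose or a line that the arm cannot do raises PlanningError and nothing moves.
- close_job(): hands the job in, once; it reports no verdict.
Trained networks look in the newest picture that a camera, given by its name, has taken for a name from the list of things; names that differ only in an ending like _2 or _b are one class to them, and where a whole thing is asked for, a point or a joint stands for the part that bears it (a point fixed in the world has none). Each returns a list of dicts, best first, with "p" (0 to 1); they miss things now and then, are a little off and sometimes report something else, mostly with a low value. They report only what shows in the picture. A call takes as long as a camera call. They do not tell look-alikes from the thing itself.
- outline_of(camera, query): "region" (480x640 bool, what is visible of it) and "bbox" ([centre column, centre row, width, height] in pixels, round what is visible of it).
- landmark_of(camera, query): "centre" ([row, column] in pixels: a listed point, or the origin of a listed thing).
The state is a dict: "time": time; "q": joint angles; "dq": joint speeds; "tau": joint torques, N m; "tcp_pos": TCP position; "ee_rot": TCP orientation; "ft_force": force on the tool from outside, world axes, zero at the start; "torque": the same for the moment, N m; "opening": finger opening in mm.
Only numpy, scipy, OpenCV 4.12 (cv2) and the standard library are available. Lean on these libraries where they do the work, as an engineer would, in place of code of your own. Each camera call takes 0.05 s, during which the arm holds its last target.

## Task

The slide box that stands on end on the bench is full of glass slides: walk it forward in two steps, without ever lifting it clear of the bench or toppling it, into the taped outline just ahead of it. First tip it on to its bottom edge at the right end, swing the raised left end forward beside its place in the outline, and set the box down turned; then tip it on to its bottom edge at the left end, swing the raised right end forward, and set it down standing squarely inside the outline. Let go of it at the end.

Things in the scene. Friction and masses are not known exactly. Their poses are not given: they have to be found in the camera images.
- tall_box: Full slide box, dark green, standing on end (like ones lying flat are not meant). Closed block, lid fixed, about 0.45 kg: 34 mm thick (its x, forward from the robot), 95 mm long (y, to the left), 110 mm high (z). Origin: centre of the underside. Pinched across the 34 mm near the top at about 45 N, it can be tipped 12 degrees and swung in one grasp.
- outline: Parking place: four flat black tape corners on the bench, enclosing 64 mm (its x, forward) by 125 mm (its y, left), 15 mm more all round than the box's foot. Origin: its centre, at bench level. At the start the box's centre is 42 to 54 mm short of it and 10 to 16 mm to its left, within 5 degrees of parallel.
- left_foot (a point): Middle of the 34 mm long bottom edge at the left end of the tall box, 47.5 mm along +y from its origin, level with the underside. A swing of 24 to 37 degrees about right_foot brings it near its final place, 47.5 mm left of the outline's centre.
- right_foot (a point): Middle of the 34 mm long bottom edge at the right end of the tall box, 47.5 mm along -y from its origin, level with the underside. Its final place is 47.5 mm right of the outline's centre.
There are look-alikes about, which are no part of the job. What is shaped like the tall_box but blue or yellow is not meant.

How it is judged (in metres and radians):
On the way, in this order (a step that is already met when the one before it is completed fails the run):
1. tipped on to its right bottom edge, which has stayed within 20 mm of its place, the left end at least 10 mm up and swung forward, the box turned by more than 15 degrees (height (world z) of left_foot above 0.01 m and height (world z) of right_foot below 0.008 m and distance of right_foot from where it was at the start of the episode below 0.02 m and angle between the y axis of tall_box and the y axis of outline, either way round above 0.26 rad and x of left_foot in the frame of outline above -0.025 m), for 0.1 s.
2. set down flat while still turned more than 15 degrees (height (world z) of each of left_foot, right_foot below 0.006 m and angle between the y axis of tall_box and the y axis of outline, either way round above 0.26 rad), for 0.1 s.
3. tipped on to its left bottom edge, which stands within 25 mm of its final place, the right end at least 10 mm up and swung forward until the box is within 10 degrees of the outline (height (world z) of right_foot above 0.01 m and height (world z) of left_foot below 0.008 m and angle between the y axis of tall_box and the y axis of outline, either way round below 0.175 rad and x of left_foot in the frame of outline between -0.025 and 0.025 m and y of left_foot in the frame of outline between 0.0225 and 0.0725 m), for 0.1 s.
At the end, for the whole second after the job is handed in: The tall slide box stands upright and at rest on the bench, its centre within 15 mm of the outline's centre in each direction and within 10 degrees of parallel to it, released (x of tall_box in the frame of outline between -0.015 and 0.015 m and y of tall_box in the frame of outline between -0.015 and 0.015 m and angle between the y axis of tall_box and the y axis of outline, either way round below 0.175 rad and angle between tall_box's own z axis and vertical below 0.05 rad and height (world z) of each of left_foot, right_foot below 0.004 m and linear speed of tall_box below 0.02 m/s); the robot touches nothing.
It fails at once if the box is lifted clear of the bench (both ends more than 12 mm up) (height (world z) of each of left_foot, right_foot above 0.012 m).
It fails at once if the box is toppled (leans more than 35 degrees) (angle between tall_box's own z axis and vertical above 0.6 rad).
It also fails if it takes over 38 s, if anything falls off the work surface, if the arm or the gripper's body presses on something with over 40 N, if the wrist force passes 120 N, or if a joint passes its speed limit or range.

## Working session

There is one attempt and no reset: what is moved stays moved. The work goes in short steps, each a Python script; the robot and the scene stay as the last script left them, time stands still between calls to the robot, and variables do not carry over. Pictures are saved under pics/ and viewed, and the job is handed in when it is done.

```bash
ls; mkdir -p pics
python3 - <<'E'
from station import *
import cv2, numpy as np
o=get_obs();print(o)
for c in("scene","top"):
    im,d=snapshot(c);cv2.imwrite(f"pics/{c}0.png",im[:,:,::-1]);np.save(f"pics/{c}0.npy",d)
    ci=camera_info(c);print(c,np.round(ci["K"],1).tolist(),np.round(ci["view"],3).tolist())
    for q in("tall_box","outline"):
        for r in outline_of(c,q): print(c,q,r["p"],np.round(r["bbox"],1))
    for q in("tall_box","outline","left_foot","right_foot"):
        for r in landmark_of(c,q): print(c,q,r["p"],np.round(r["centre"],1))
print(camera_info("wrist"));print(get_obs()["time"])
E
```

```text
pics
{'time': 0.0, 'q': array([-1.29990453e+00,  2.64741580e-01,  1.60535849e+00, -2.31252276e-05,
        1.27368324e+00, -3.69188860e-02]), 'dq': array([-0.00202551, -0.00012032,  0.00153008,  0.0012441 ,  0.00128628,
        0.00035052]), 'tau': array([ 1.96150198e-03, -5.02106559e+01, -3.56876099e+01,  7.31044728e-02,
        2.93441140e-02, -1.69810182e-04]), 'tcp_pos': array([ 204.30952405, -642.64536568,  256.40412102]), 'ee_rot': array([ 8.07148642e-01, -5.90347246e-01, -8.66470108e-04, -6.70144552e-04]), 'ft_force': array([-0.14803695, -0.12403023, -0.12218946]), 'torque': array([-0.07818579,  0.0318904 , -0.01892082]), 'opening': 87.83662415940036}
scene [[613.2, 0.0, 313.5], [0.0, 613.2, 239.9], [0.0, 0.0, 1.0]] [[0.786, -0.618, 0.02, -669.062], [-0.331, -0.448, -0.83, 23.594], [0.522, 0.646, -0.557, 1130.143], [0.0, 0.0, 0.0, 1.0]]
scene tall_box 0.98 [369.3 312.9  64.6  80.4]
scene tall_box 0.78 [286.9 279.1  18.9  71.9]
scene tall_box 0.68 [203.2 225.2  23.7  14.5]
scene tall_box 0.62 [279.2 190.4  31.6  37.7]
scene outline 0.54 [318.3 231.2  32.   40.7]
scene tall_box 
[... 811 characters left out ...]
 [248.2 453.4]
top left_foot 0.6 [277.3 351.5]
top right_foot 0.9 [305.  385.9]
top right_foot 0.89 [299.6 438.5]
top right_foot 0.87 [245.5 300.6]
top right_foot 0.78 [262.  203.2]
{'K': array([[383.03728604,   0.        , 319.92139575],
       [  0.        , 383.03728604, 236.93139159],
       [  0.        ,   0.        ,   1.        ]]), 'hand_eye': array([[ 9.99998060e-01,  1.74805298e-03, -9.08416928e-04,
        -5.22640649e-01],
       [-1.36395374e-03,  9.47080478e-01,  3.20993314e-01,
        -8.31132245e+01],
       [ 1.42145726e-03, -3.20991452e-01,  9.47081025e-01,
        -1.28111233e+02],
       [ 0.00000000e+00,  0.00000000e+00,  0.00000000e+00,
         1.00000000e+00]])}
0.7
```

View pics/top0.png

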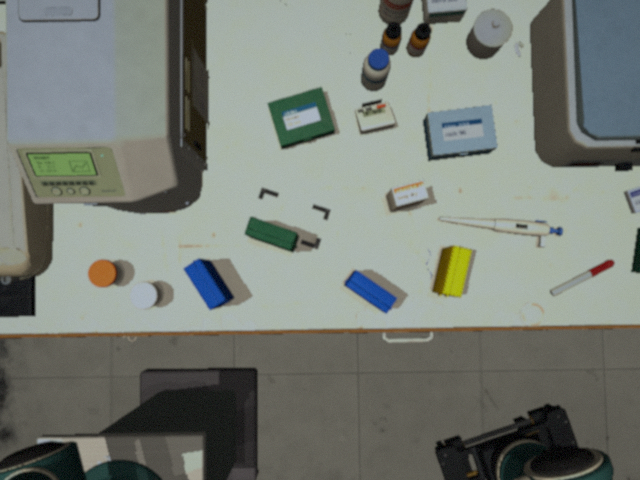

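View pics/scene0.png

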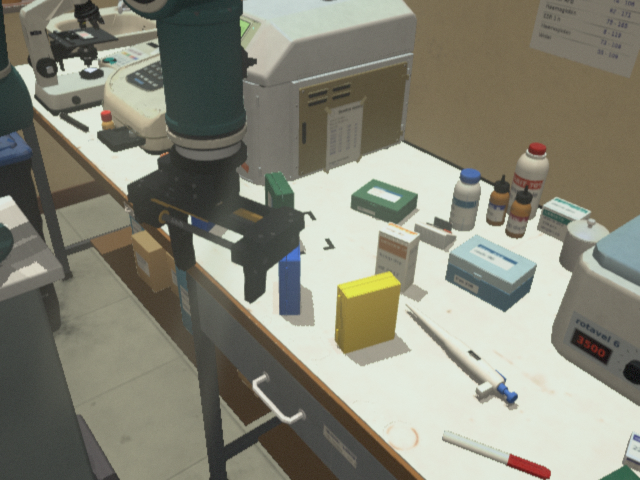

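The top picture shows the green standing box at about (272,235). Tape corners show at (268,191), (322,211) and (311,243), and the fourth is hidden behind the box. Blue and yellow look-alikes stand to either side and a flat green box lies at (301,117). I'll measure from the depth and the mask.

```bash
cat > h.py <<'E'
from station import *
import cv2, numpy as np
from scipy.spatial.transform import Rotation as R
def cam(c,pose=None):
    ci=camera_info(c);K=ci["K"]
    if c=="wrist":
        T=np.eye(4);T[:3,:3]=R.from_quat(pose["ee_rot"]).as_matrix();T[:3,3]=pose["tcp_pos"]
        V=np.linalg.inv(T@ci["hand_eye"])
    else: V=ci["view"]
    return K,V
def cloud(d,K,V):
    v,u=np.mgrid[:480,:640]
    P=np.stack([(u-K[0,2])*d/K[0,0],(v-K[1,2])*d/K[1,1],d],-1)
    W=np.linalg.inv(V)
    return P@W[:3,:3].T+W[:3,3]
def onplane(uv,K,V,z=0):
    W=np.linalg.inv(V);uv=np.atleast_2d(uv).astype(float)
    r=np.c_[(uv[:,0]-K[0,2])/K[0,0],(uv[:,1]-K[1,2])/K[1,1],np.ones(len(uv))]@W[:3,:3].T
    c=W[:3,3];s=(z-c[2])/r[:,2];return c+r*s[:,None]
def proj(p,K,V):
    q=np.atleast_2d(p)@V[:3,:3].T+V[:3,3];q=q@K.T;return q[:,:2]/q[:,2:]
def green(im):
    h=cv2.cvtColor(im,cv2.COLOR_RGB2HSV)
    return (h[...,0]>50)&(h[...,0]<90)&(h[...,1]>90)&(h[...,2]<140)
def boxtop(im,d,K,V,near,r=90):
    P=cloud(d,K,V);m=green(im)&(np.hypot(P[...,0]-near[0],P[...,1]-near[1])<r)&(d>0)
    z=P[...,2][m];zt=np.percentile(z,90) if m.any() else 0
    t=m&(P[...,2]>zt-8)
    rc=cv2.minAreaRect(P[t][:,:2].astype(np.float32))
    return m.sum(),zt,rc,P[t].mean(0)
E
python3 - <<'E'
from h import *
im=cv2.imread("pics/top0.png")[:,:,::-1].copy();d=np.load("pics/top0.npy");K,V=cam("top")
P=cloud(d,K,V);print(P[235,272],P[215,295])
print(boxtop(im,d,K,V,P[235,272]))
print(onplane([[268,191],[322,211],[311,243]],K,V))
crop=cv2.resize(im[170:270,220:350],None,fx=6,fy=6,interpolation=cv2.INTER_CUBIC);cv2.imwrite("pics/crop0.png",crop[:,:,::-1])
E
```

```text
[ 523.34870206 -303.6201256   113.27245784] [ 569.95592289 -339.53459221    2.28458981]
(np.int64(863), np.float64(112.68216295499587), ((526.6189575195312, -300.66156005859375), (85.7510986328125, 30.70521354675293), 69.88997650146484), array([ 526.56034748, -300.99651603,  110.15200468]))
[[ 618.40248928 -286.99095264    0.        ]
 [ 577.22841398 -392.43713418    0.        ]
 [ 514.75997766 -369.97994743    0.        ]]
```

View pics/crop0.png

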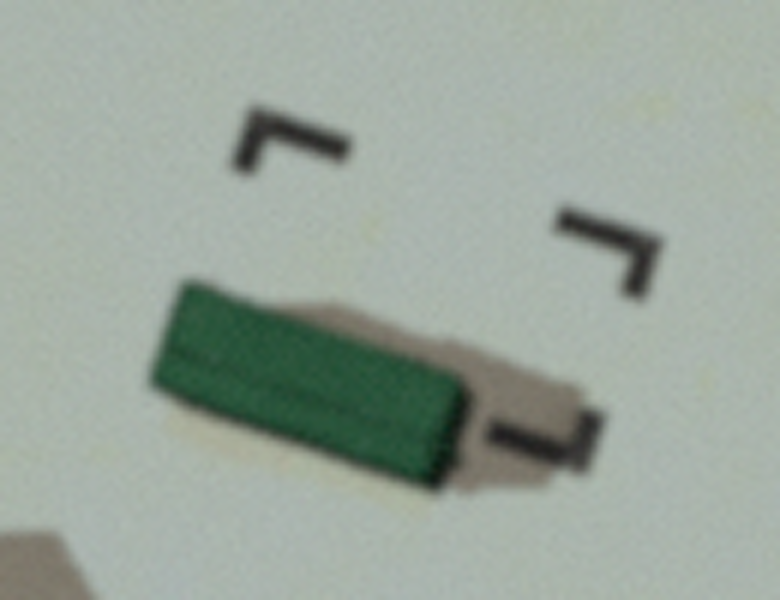

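Box yaw is about -20° and its top is near z=110, as it should be. Next is a closer wrist view from above.

```bash
cat >> h.py <<'E'
def quat(yaw,tip=0.0):
    """tool down, tool x along box x at box yaw; tip: rotation about box x axis (rad)"""
    x=np.array([np.cos(yaw),np.sin(yaw),0]);z=np.array([0,0,-1.]);y=np.cross(z,x)
    r=R.from_matrix(np.c_[x,y,z]); return (R.from_rotvec(tip*x)*r).as_quat()
E
python3 - <<'E'
from h import *
try:
    movep([568,-266,290],quat(np.radians(-20)))
except Exception as e: print(e)
o=get_obs();print(o["time"],o["q"],o["tcp_pos"])
im,d=snapshot("wrist");np.savez("pics/w1.npz",im=im,d=d,p=o["tcp_pos"],r=o["ee_rot"])
cv2.imwrite("pics/w1.png",im[:,:,::-1])
K,V=cam("wrist",o)
print(boxtop(im,d,K,V,(530,-305)))
for q in("outline","left_foot","right_foot","tall_box"):
    for r in landmark_of("wrist",q): c=r["centre"];print(q,r["p"],np.round(c),onplane([c[1],c[0]],K,V).round(1))
E
```

```text
2.6 [-4.79202763e-01  1.56531663e-01  1.67329568e+00 -4.33665603e-04
  1.31190042e+00 -1.28596075e-01] [ 567.55202961 -266.98997163  289.88423933]
(np.int64(745), np.float64(358.5338157964781), ((519.1114501953125, -229.64605712890625), (33.61713409423828, 14.248785972595215), 68.39945983886719), array([ 524.91235236, -229.07093355,  356.20223524]))
left_foot 0.93 [452. 370.] [[ 503.8 -647.8    0. ]]
left_foot 0.92 [188. 297.] [[ 542.5 -258.7    0. ]]
left_foot 0.82 [346. 279.] [[ 446.9 -441.     0. ]]
left_foot 0.67 [190. 161.] [[ 400.1 -209.1    0. ]]
right_foot 0.82 [121. 204.] [[ 476.9 -159.5    0. ]]
right_foot 0.77 [266. 296.] [[ 507.1 -345.     0. ]]
right_foot 0.77 [454. 296.] [[ 403.1 -614.7    0. ]]
tall_box 0.9 [376. 270.] [[ 419.2 -479.6    0. ]]
tall_box 0.88 [227. 296.] [[ 525.7 -299.8    0. ]]
tall_box 0.71 [159. 182.] [[ 436.9 -186.1    0. ]]
tall_box 0.66 [452. 332.] [[ 452.4 -628.6    0. ]]
```

View pics/w1.png

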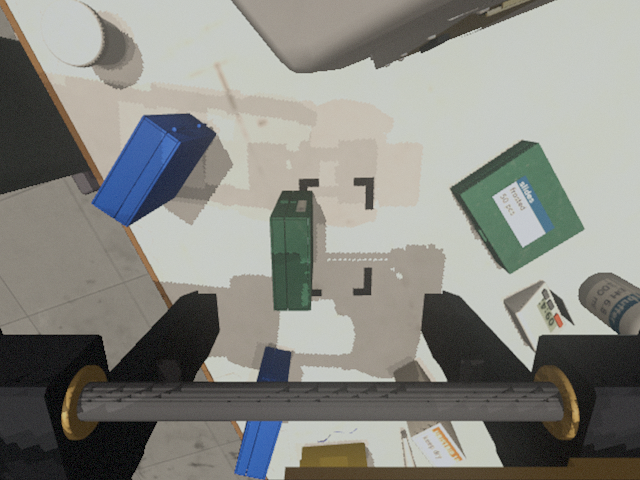

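The wrist picture shows the green box upright at columns 272–314, rows 190–310, and all four tape corners: (302,182), (372,180), (369,294), (317,292). Left is up in this picture. Next I'll fit both precisely.

Run:
```python
from h import *
f=np.load("pics/w1.npz");im=f["im"];d=f["d"];K,V=cam("wrist",dict(tcp_pos=f["p"],ee_rot=f["r"]))
P=cloud(d,K,V)
m=green(im);m[:,330:]=0;m[:, :260]=0;m[:180]=0;m[315:]=0
t=m&(P[...,2]>100)&(P[...,2]<120)
print(m.sum(),t.sum(),np.median(P[...,2][t]),cv2.minAreaRect(P[t][:,:2].astype(np.float32)))
b=(im[230:240,420:]);print("bench z",np.median(P[60:80,290:340,2]),np.median(P[240:270,320:350,2]))
# dark tape
g=im.max(2);dk=(g<60)&(abs(P[...,2])<15)
print("dark",[ (c.sum()) for c in (dk[170:215,295:380],dk[260:300,310:380])])
dk2=dk.copy();dk2[:170]=0;dk2[302:]=0;dk2[:,:296]=0;dk2[:,385:]=0
n,l,st,ce=cv2.connectedComponentsWithStats(dk2.astype(np.uint8));print(st.tolist())
c=cv2.resize(im[165:320,250:400],None,fx=4,fy=4,interpolation=cv2.INTER_NEAREST);cv2.imwrite("pics/w1c.png",c[:,:,::-1])
```

```text
0 0 nan ((0.0, 0.0), (0.0, 0.0), 0.0)
bench z 248.99785334622035 0.7476473881294226
dark [np.int64(6), np.int64(147)]
[[0, 0, 640, 480, 307047], [316, 179, 2, 1, 2], [300, 187, 1, 1, 1], [296, 191, 1, 1, 1], [306, 190, 1, 1, 1], [366, 208, 1, 1, 1], [365, 269, 2, 3, 3], [370, 270, 1, 1, 1], [365, 273, 2, 10, 11], [367, 273, 1, 1, 1], [369, 273, 1, 1, 1], [367, 275, 4, 7, 13], [368, 283, 1, 1, 1], [354, 283, 17, 12, 60], [365, 284, 3, 4, 6], [361, 289, 4, 2, 5], [312, 290, 9, 6, 44], [367, 290, 1, 1, 1]]
  return _methods._mean(a, axis=axis, dtype=dtype,
  ret = ret.dtype.type(ret / rcount)
```

View pics/w1c.png

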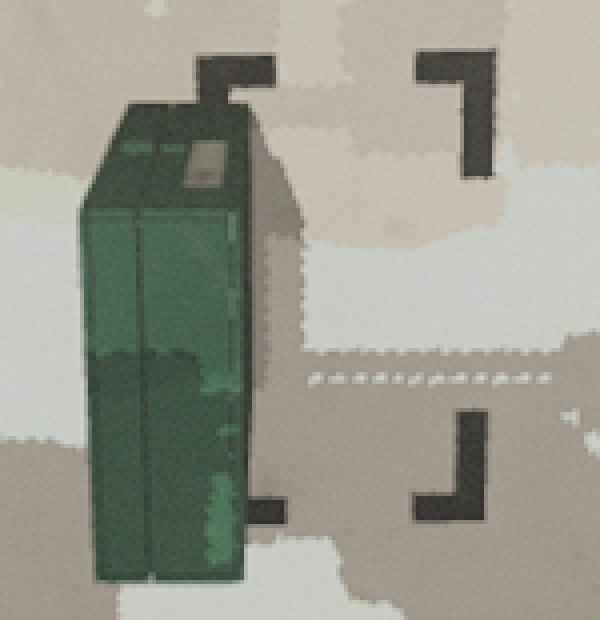

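Run:
```python
from h import *
f=np.load("pics/w1.npz");K,V=cam("wrist",dict(tcp_pos=f["p"],ee_rot=f["r"]))
pp=lambda a:np.array(a)/4+[250,165]-.375
def rep(n,a,z):
    W=onplane(pp(a),K,V,z)[:,:2];print(n,W.round(1).tolist())
    return W
b=rep("top",[[82,208],[242,208],[243,578],[97,580]],110)
print("len",np.linalg.norm(b[0]-b[3]),np.linalg.norm(b[1]-b[2]),"thk",np.linalg.norm(b[0]-b[1]),np.linalg.norm(b[2]-b[3]))
i=rep("inner",[[230,87],[464,82],[457,492]],0)
print(np.linalg.norm(i[0]-i[1]),np.linalg.norm(i[2]-i[1]))
o=rep("outer",[[196,57],[495,50],[485,522]],0)
print(np.linalg.norm(o[0]-o[1]),np.linalg.norm(o[2]-o[1]))
foot=rep("left foot edge",[[128,104],[250,104]],0)
yaw=lambda v:np.degrees(np.arctan2(-v[0],v[1]))
print("yaw box",yaw(b[0]-b[3]),yaw(b[1]-b[2]),"outline",yaw(i[1]-i[2]),yaw(o[1]-o[2]),
 np.degrees(np.arctan2(*(i[1]-i[0])[::-1])),np.degrees(np.arctan2(*(o[1]-o[0])[::-1])))
print("box c",b.mean(0),"outl c",(i[0]+i[2])/2,(o[0]+o[2])/2)
# top camera
K,V=cam("top");q=lambda a:np.array(a)/6+[220,170]-.41
t=onplane(q([[193,282],[468,382],[437,488],[153,383]]),K,V,110);print("top box",t.mean(0),t[:,:2].round(1).tolist())
t=onplane(q([[253,107],[662,240],[588,475]]),K,V,0);print("top outer c",(t[0]+t[2])/2, yaw(t[1]-t[2]))
```

```text
top [[526.7, -254.7], [558.0, -266.1], [527.9, -347.6], [496.6, -336.8]]
len 87.4665666515286 86.94195939113241 thk 33.356957138922674 33.114662134638955
inner [[553.6, -260.4], [614.6, -281.1], [574.5, -399.2]]
64.456065055698 124.74736065769781
outer [[547.8, -249.5], [625.3, -275.6], [579.4, -411.7]]
81.82767038911342 143.64626939070337
left foot edge [[525.4, -255.2], [557.1, -266.8]]
yaw box -20.159924529650752 -20.323444787951942 outline -18.785079419304786 -18.65575020404535 -18.749668554791324 -18.642022115557776
box c [ 527.28905836 -301.291588  ] outl c [ 564.03863582 -329.82426071] [ 563.56945916 -330.58497283]
top box [ 526.20961686 -302.82496339  110.        ] [[557.0, -267.7], [526.0, -348.8], [494.7, -339.2], [527.2, -255.6]]
top outer c [ 564.4905698 -328.7351177    0.       ] -108.32848144491481
```

The outline measures 64.4 × 124.7 mm, which agrees with the text. Box centre is about (526.3,-302.2) at yaw -20.2°, and the outline is at (564,-330) at -18.7°. The box is therefore 44.6 mm short and 14 mm left, inside the stated ranges. Its top measures only about 87 mm long against the 95 given, so the uncertainty along its length is about ±4 mm. Next is the IK check and then the grasp.

```bash
cat >> h.py <<'E'
def Rz(a): return R.from_euler("z",a).as_matrix()
def tcp_for(foot,side,yaw,tip,s,h=88,dz=0):
    """TCP pose; foot=world xy of pivot foot; side=-1 right foot pivot, +1 left; s=grasp offset along box y; tip>0 raises left"""
    v=np.array([0,s-side*47.5,h])
    p=np.array([foot[0],foot[1],dz])+Rz(yaw)@R.from_euler("x",tip).as_matrix()@v
    return p,quat(yaw,tip)
C0=np.array([526.3,-302.2]);Y0=np.radians(-20.2);OC=np.array([564.,-330.]);OY=np.radians(-18.7)
ey=lambda a:np.array([-np.sin(a),np.cos(a)])
R0=C0-47.5*ey(Y0);LF=OC+47.5*ey(OY);v=LF-R0;Y1=-np.arctan2(v[0],v[1]);L1=R0+95*ey(Y1)
E
python3 - <<'E'
from h import *
print(R0,LF,L1,np.degrees(Y1))
for a in [(R0,-1,Y0,0,15),(R0,-1,Y0,.183,15),(R0,-1,Y1,.183,15),(R0,-1,Y1,0,15),(L1,1,Y1,0,-15),(L1,1,Y1,-.183,-15),(L1,1,OY,-.183,-15),(L1,1,OY,0,-15)]:
    p,q=tcp_for(*a);print(p.round(1),ik(p,q))
p,q=tcp_for(R0,-1,Y0,0,15)
movep(p+[0,0,75],q);move_linear(p,120)
o=get_obs();print(o["time"],o["tcp_pos"],p,o["ft_force"])
gripper_to(20);o=get_obs();print(o["time"],o["opening"],o["tcp_pos"],o["ft_force"])
im,d=snapshot("scene");cv2.imwrite("pics/s2.png",im[:,:,::-1])
E
```

```text
[ 509.89833555 -346.77841858] [ 579.22911705 -285.00751181] [ 580.82925063 -283.58185787] -48.300260892307534
[ 531.5 -288.1   88. ] [-5.37967821e-01  2.89689854e-01  1.90779798e+00 -4.44089210e-16
  9.44104818e-01 -1.85411312e-01]
[ 525.6 -304.1   97.9] [-0.65780069  0.31001592  1.87093896  0.20442141  1.02557403 -0.41720913]
[ 543.8 -316.5   97.9] [-0.65841938  0.2994135   1.88506158  0.2241546   0.9353111   0.05313312]
[ 556.6 -305.2   88. ] [-5.40827553e-01  3.40055274e-01  1.84009772e+00 -4.44089210e-16
  9.61439661e-01  3.02171030e-01]
[ 534.2 -325.2   88. ] [-5.86637903e-01  3.24416430e-01  1.86138227e+00 -4.44089210e-16
  9.55793951e-01  2.56360679e-01]
[ 546.9 -313.8   97.9] [-0.47392497  0.3625558   1.79936491 -0.1964021   1.05471059  0.47264691]
[ 566.3 -326.6   97.9] [-0.47278354  0.35160087  1.81450292 -0.22155154  0.96016963 -0.02041435]
[ 560.8 -342.8   88. ] [-5.86543084e-01  3.77367637e-01  1.78838831e+00 -4.44089210e-16
  9.75836709e-01 -2.60166514e-01]
4.225 [ 532.36740855 -288.48038555   89.01054248] [ 531.47947298 -288.12260466   88.        ] [-0.23676876  0.59294451  0.02091954]
5.0833 33.82426188752253 [ 531.63585407 -288.09934255   87.99565343] [ 0.51510191 -0.15141077  0.35024941]
```

View pics/s2.png

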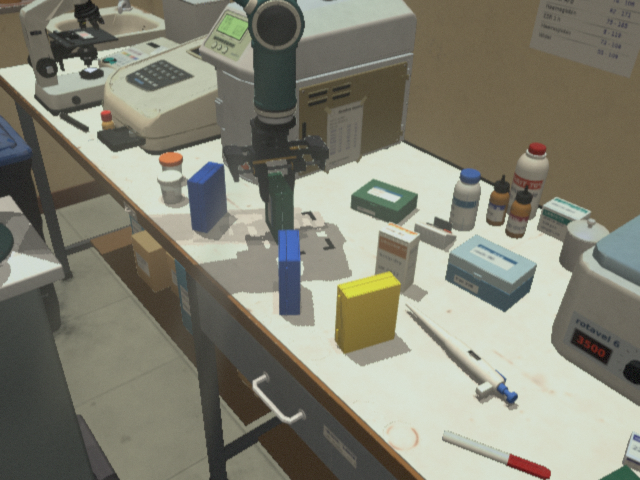

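The picture shows the fingers closed on the green box at (280,200). Opening is 33.8 mm, which matches its thickness. Now the tip, checking it before the swing.

Run:
```python
from h import *
for t in (.06,.12,.183):
    p,q=tcp_for(R0,-1,Y0,t,15,dz=-.3);move_linear(p,35,rot=q)
hold(.1);o=get_obs();print(o["time"],o["tcp_pos"],p,o["opening"],o["ft_force"],o["torque"])
im,d=snapshot("scene");cv2.imwrite("pics/s3.png",cv2.resize(im[120:280,200:400],None,fx=4,fy=4)[:,:,::-1][:600])
im,d=snapshot("top");cv2.imwrite("pics/t3.png",cv2.resize(im[150:290,200:380],None,fx=4,fy=4)[:,:,::-1][:600])
```

```text
6.2417 [ 525.46100463 -303.74413981   97.28814288] [ 525.58941781 -304.13130585   97.60436003] 33.797409018227924 [-0.03156266 -0.97873979 -2.96528802] [-0.38103824  0.0967879  -0.01504018]
```

View pics/s3.png

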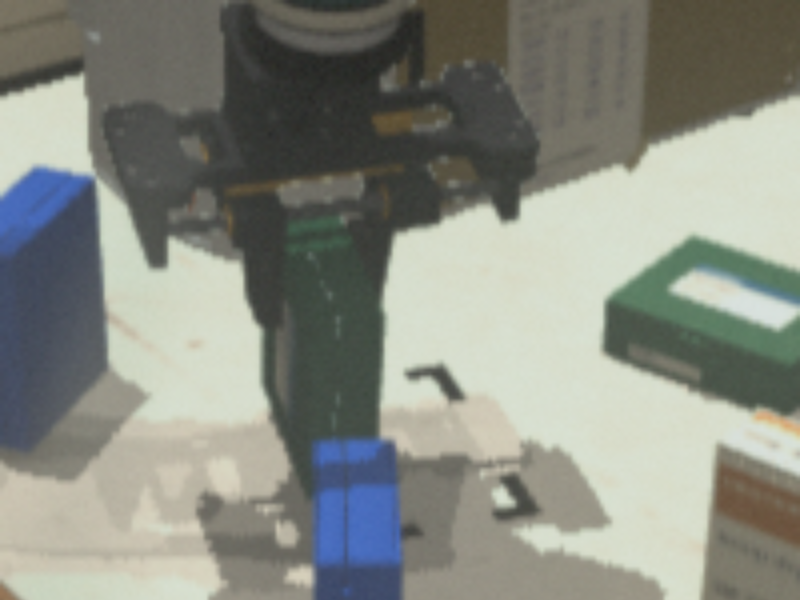

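View pics/t3.png

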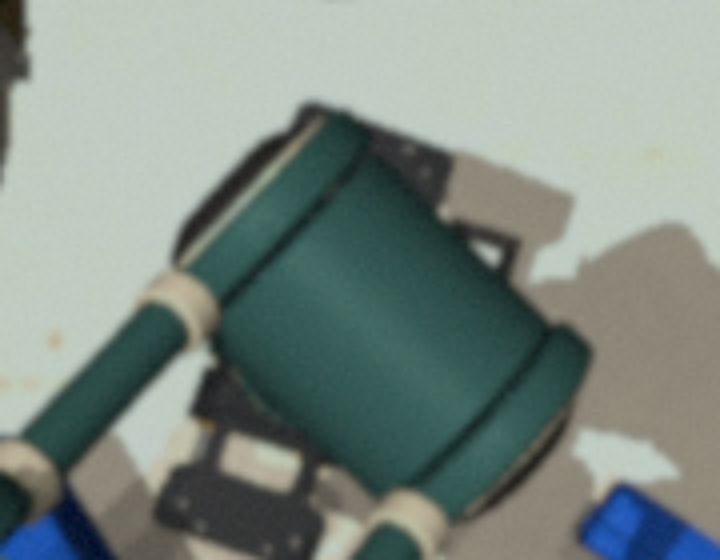

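The box is tipped, and 3.0 N hangs on the gripper out of about 4.4 N, so the right edge still carries load on the bench as expected. Now I'll swing and set down.

Run:
```python
from h import *
for k in (1,2,3,4):
    p,q=tcp_for(R0,-1,Y0+(Y1-Y0)*k/4,.183,15,dz=-.6);move_linear(p,25,rot=q)
    o=get_obs();print(o["time"],o["tcp_pos"],p,o["opening"],o["ft_force"].round(2),o["torque"].round(2))
hold(.25)
o=get_obs();print(o["time"],o["tcp_pos"],o["ft_force"].round(2))
im,d=snapshot("scene");cv2.imwrite("pics/s4.png",cv2.resize(im[120:280,200:400],None,fx=4,fy=4)[:,:,::-1][:600])
```

```text
6.7167 [ 530.54332827 -306.15080757   97.28205821] [ 530.68751374 -306.37054364   97.30436003] 33.48831369071857 [-0.02 -0.5  -1.85] [-0.31  0.19 -0.  ]
7.0917 [ 535.32799334 -309.12828652   97.28165001] [ 535.47347023 -309.21648608   97.30436003] 33.86754817692813 [-0.65 -1.22 -2.19] [-0.33  0.26 -0.03]
7.4667 [ 539.70905854 -312.53830125   97.24256242] [ 539.87542848 -312.62640273   97.30436003] 33.86407182066718 [-0.46 -0.06 -2.14] [-0.39  0.21  0.  ]
7.8417 [ 543.69287659 -316.40602442   97.26420003] [ 543.82729521 -316.54909535   97.30436003] 34.010345990045224 [-0.9  -0.04 -0.8 ] [-0.31  0.3   0.02]
8.0917 [ 543.74149051 -316.49559726   97.23132207] [-0.75 -1.73 -2.2 ]
```

View pics/s4.png

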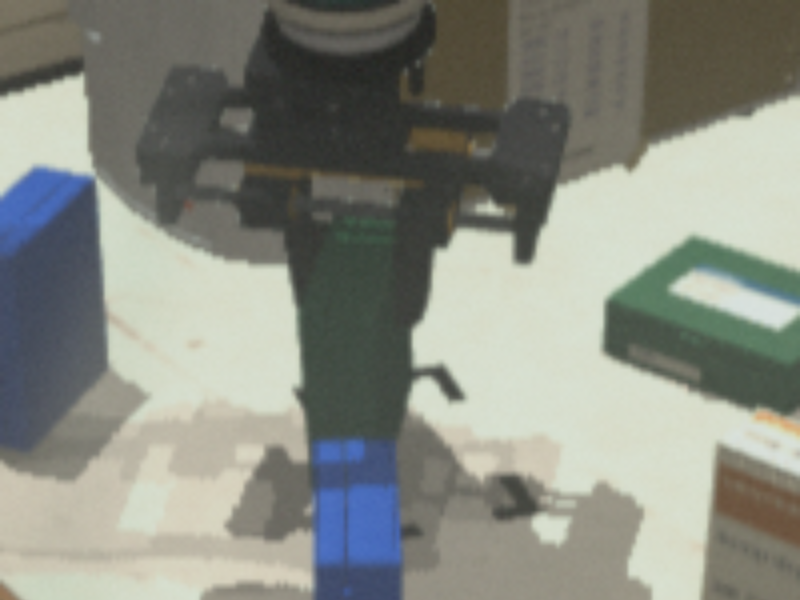

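The box is turned and still tipped, with its right foot hidden behind the blue look-alike. Load on the gripper is about 2 N, so the edge is on the bench. Next: set it down, let go, back up and look.

```bash
python3 - <<'E'
from h import *
for t in (.09,0):
    p,q=tcp_for(R0,-1,Y1,t,15,dz=-.6);move_linear(p,35,rot=q)
hold(.1);o=get_obs();print(o["time"],o["tcp_pos"],p,o["ft_force"].round(2))
gripper_to(62);hold(.15)
move_linear(p+[0,0,75],200)
q=quat(Y1);m=(LF+R0)/2+52*ey(Y1)
movep([m[0],m[1],290],q)
hold(.1);o=get_obs();print(o["time"],o["q"])
im,d=snapshot("wrist");np.savez("pics/w5.npz",im=im,d=d,p=o["tcp_pos"],r=o["ee_rot"])
cv2.imwrite("pics/w5.png",im[:,:,::-1])
K,V=cam("wrist",o)
for qq in("left_foot","right_foot","tall_box"):
    for r in landmark_of("wrist",qq)[:4]: c=r["centre"];print(qq,r["p"],np.round(c),onplane([c[1],c[0]],K,V).round(1))
E
python3 - <<'E'
import cv2
im=cv2.imread('pics/w5.png');cv2.imwrite('pics/w5c.png',cv2.resize(im[160:310,230:410],None,fx=4,fy=4,interpolation=cv2.INTER_NEAREST))
E
```

```text
9.1 [ 556.88677263 -305.74747702   87.97760875] [ 556.56341126 -305.2017339    87.4       ] [ 0.02 -0.09  0.91]
11.05 [-4.88004048e-01  1.97471555e-01  1.63217055e+00 -1.60637630e-04
  1.31787026e+00  3.55171157e-01]
left_foot 0.87 [192. 325.] [[ 579.4 -286.8    0. ]]
left_foot 0.57 [264. 172.] [[ 396.  -210.7    0. ]]
right_foot 0.9 [269. 321.] [[ 508.6 -344.7    0. ]]
right_foot 0.86 [438. 415.] [[ 405.4 -611.9   -0. ]]
right_foot 0.81 [183. 172.] [[ 475.8 -154.7    0. ]]
right_foot 0.78 [408. 362.] [[ 394.  -520.7    0. ]]
tall_box 0.91 [226. 175.] [[ 436.6 -185.7    0. ]]
tall_box 0.84 [382. 353.] [[ 416.9 -482.8    0. ]]
tall_box 0.82 [228. 325.] [[ 548.8 -314.6    0. ]]
tall_box 0.69 [431. 450.] [[ 446.2 -639.    -0. ]]
```

View pics/w5c.png

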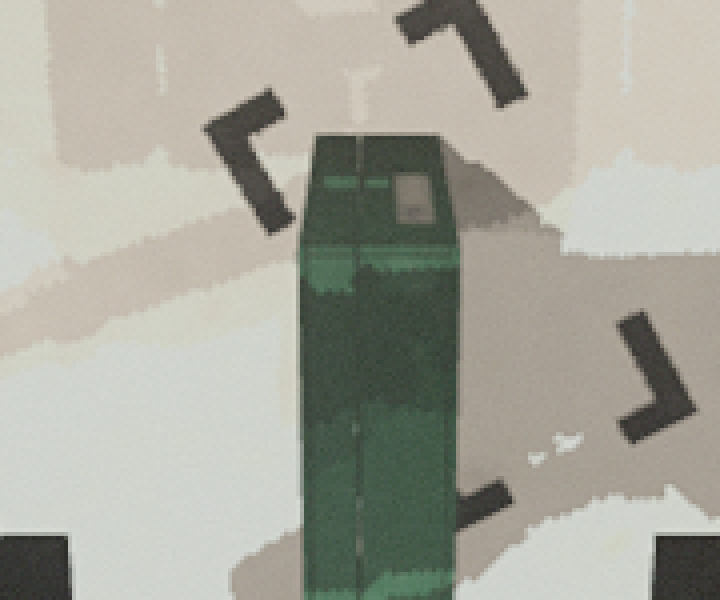

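View pics/w5.png

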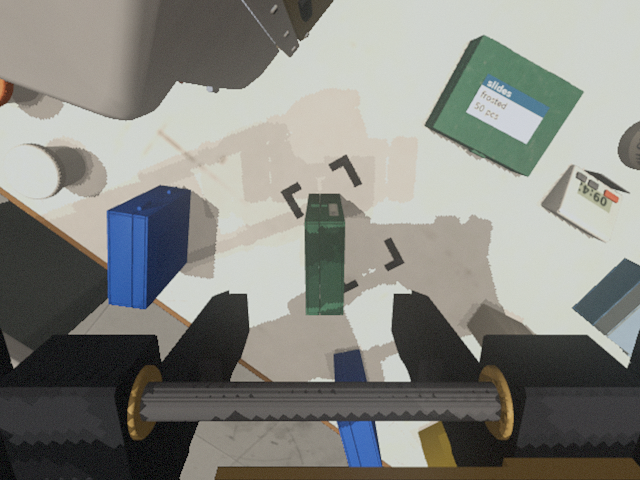

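The box stands turned and upright at columns 305–345, rows 195–315, with its left end inside the outline between the two left tape corners. I'll measure that.

Run:
```python
from h import *
f=np.load("pics/w5.npz");K,V=cam("wrist",dict(tcp_pos=f["p"],ee_rot=f["r"]))
pp=lambda a:np.array(a)/4+[230,160]-.375
w=lambda a,z:onplane(pp(a),K,V,z)[:,:2]
l=w([[316,136],[441,135]],0);print("left edge",l,l.mean(0),np.linalg.norm(l[0]-l[1]),np.degrees(np.arctan2(*(l[1]-l[0])[::-1])))
t=np.vstack([w([[302,245],[459,245]],110),onplane([[344,314],[306.3,314]],K,V,110)[:,:2]]);print("top",t.round(1).tolist(),t.mean(0))
y=lambda v:np.degrees(np.arctan2(-v[0],v[1]));print(y(t[0]-t[3]),y(t[1]-t[2]))
o=w([[205,127],[696,408]],0);i=w([[250,137],[660,400]],0)
print("outl",o,o.mean(0),i.mean(0))
```

```text
left edge [[ 566.34432656 -274.12535113]
 [ 589.48710756 -299.53722711]] [ 577.91571706 -286.83128912] 34.370797976471366 -47.675645387643875
top [[567.9, -274.1], [589.5, -298.2], [525.4, -357.5], [502.7, -332.3]] [ 546.35433307 -315.51239499]
-48.24996020069195 -47.27272755232431
outl [[ 547.88436107 -249.75227455]
 [ 579.6122521  -409.82657358]] [ 563.74830658 -329.78942407] [ 564.19384831 -330.50725136]
```

Left foot is at about (578.5,-286.5), against a goal of (579.2,-285.0), with yaw -47.8°. That's good. Now I'll regrasp right of centre, tip the box on its left edge, swing, and check.

```bash
cat >> h.py <<'E'
L2=np.array([578.8,-286.2]);Y2=np.radians(-47.9)
E
python3 - <<'E'
from h import *
p,q=tcp_for(L2,1,Y2,0,-15)
movep(p+[0,0,75],q);move_linear(p,120);hold(.1)
gripper_to(20);o=get_obs();print(o["time"],o["opening"],o["tcp_pos"],p,o["ft_force"].round(2))
assert 31<o["opening"]<37
for t in (.06,.12,.183):
    p,q=tcp_for(L2,1,Y2,-t,-15,dz=-.4);move_linear(p,35,rot=q)
hold(.1);o=get_obs();print(o["time"],o["tcp_pos"],p,o["opening"],o["ft_force"].round(2),o["torque"].round(2))
for k in (1,2,3,4):
    p,q=tcp_for(L2,1,Y2+(OY-Y2)*k/4,-.183,-15,dz=-.6);move_linear(p,25,rot=q)
    o=get_obs();print(o["time"],o["tcp_pos"],p,o["opening"],o["ft_force"].round(2),o["torque"].round(2))
hold(.25)
im,d=snapshot("scene");cv2.imwrite("pics/s6.png",cv2.resize(im[120:280,200:400],None,fx=4,fy=4)[:,:,::-1][:600])
E
```

```text
13.2917 33.663870438284 [ 532.55761334 -328.24317689   88.2220874 ] [ 532.42650994 -328.10166368   88.        ] [ 0.08 -1.43  0.68]
14.3917 [ 544.68439721 -317.14073087   97.5199949 ] [ 545.08304466 -316.665607     97.50436003] 33.645547940342716 [-1.13 -1.61  3.47] [-0.32  0.15  0.01]
14.775 [ 549.26533802 -320.80104092   97.38685203] [ 549.2274398  -320.702898     97.30436003] 34.1826684031483 [ 0.07 -1.03  2.67] [-0.2  -0.11  0.04]
15.1583 [ 554.04647425 -324.01039263   97.29923661] [ 553.85123912 -324.18085857   97.30436003] 33.40841597855643 [-0.31 -0.15  2.54] [-0.03 -0.4  -0.05]
15.5417 [ 559.05371041 -326.80678998   97.27116928] [ 558.87948566 -327.04310708   97.30436003] 33.634631477952254 [ 1.46 -0.79  2.13] [ 0.15 -0.48 -0.03]
15.925 [ 564.23944627 -328.98981756   97.22807614] [ 564.23066595 -329.24324328   97.30436003] 33.894748427588105 [1.7  0.27 1.38] [ 0.25 -0.53 -0.  ]
```

View pics/s6.png

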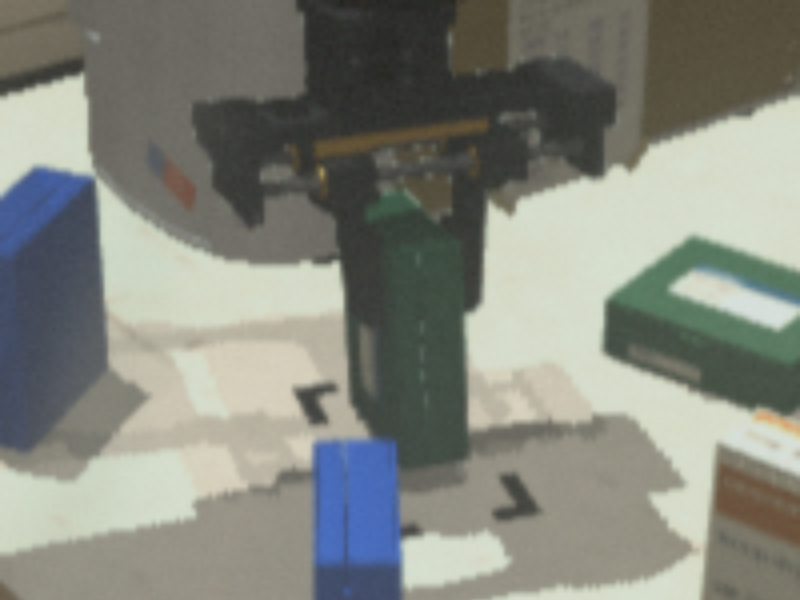

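The picture shows the right end raised, the box inside the tape corners and parallel to them, and its end-face bottom edge at about (385–467,465) in the crop. Before setting it down I'll check that edge's height by projection.

Run:
```python
from h import *
K,V=cam("scene")
ex=np.array([np.cos(OY),np.sin(OY)])
for t in (.0,.12,.183):
    c=L2-95*np.cos(t)*ey(OY)
    for s in(-17,17): print(t,(proj(np.r_[c+s*ex,95*np.sin(t)],K,V)-[200,120])*4)
```

```text
0.0 [[408.61353474 507.6363121 ]]
0.0 [[475.6776518  495.35843993]]
0.12 [[408.38488079 487.09307779]]
0.12 [[475.7825612  474.92585868]]
0.183 [[407.89550285 475.71341279]]
0.183 [[475.44644106 463.61440404]]
```

The edge matches a tip of 0.183 rad, which puts the right end about 17 mm up. Setting down, releasing and looking.

Run:
```python
from h import *
for t in (.09,0):
    p,q=tcp_for(L2,1,OY,-t,-15,dz=-.5);move_linear(p,35,rot=q)
hold(.1);o=get_obs();print(o["time"],o["tcp_pos"],p,o["ft_force"].round(2))
gripper_to(62);hold(.15)
move_linear(p+[0,0,75],200)
q=quat(OY);m=OC+52*ey(OY)
movep([m[0],m[1],290],q)
hold(.1);o=get_obs();print(o["time"],o["q"])
im,d=snapshot("wrist");np.savez("pics/w7.npz",im=im,d=d,p=o["tcp_pos"],r=o["ee_rot"])
K,V=cam("wrist",o)
for qq in("left_foot","right_foot","tall_box"):
    for r in landmark_of("wrist",qq)[:4]: c=r["centre"];print(qq,r["p"],np.round(c),onplane([c[1],c[0]],K,V).round(1))
cv2.imwrite('pics/w7c.png',cv2.resize(im[160:310,230:410],None,fx=4,fy=4,interpolation=cv2.INTER_NEAREST)[:,:,::-1])
```

```text
17.1833 [ 558.87650269 -343.96398698   88.59258089] [ 558.76168809 -345.40064236   87.5       ] [-1.19  4.81  7.11]
19.175 [-4.89994243e-01  1.92879209e-01  1.63833476e+00 -4.71637939e-04
  1.31654387e+00 -1.62873761e-01]
left_foot 0.97 [344. 262.] [[ 443.6 -443.7    0. ]]
left_foot 0.97 [450. 351.] [[ 498.4 -644.3   -0. ]]
left_foot 0.75 [191. 322.] [[ 577.6 -282.7    0. ]]
left_foot 0.62 [180. 143.] [[ 396.1 -209.     0. ]]
right_foot 0.91 [269. 320.] [[ 545.9 -370.8    0. ]]
right_foot 0.79 [109. 190.] [[ 475.9 -158.9    0. ]]
right_foot 0.63 [449. 279.] [[ 403.6 -611.6    0. ]]
tall_box 0.94 [228. 325.] [[ 567.3 -324.1    0. ]]
tall_box 0.87 [374. 256.] [[ 420.  -483.9    0. ]]
tall_box 0.68 [453. 315.] [[ 448.6 -634.9   -0. ]]
tall_box 0.62 [146. 166.] [[ 435.9 -185.     0. ]]
```

View pics/w7c.png

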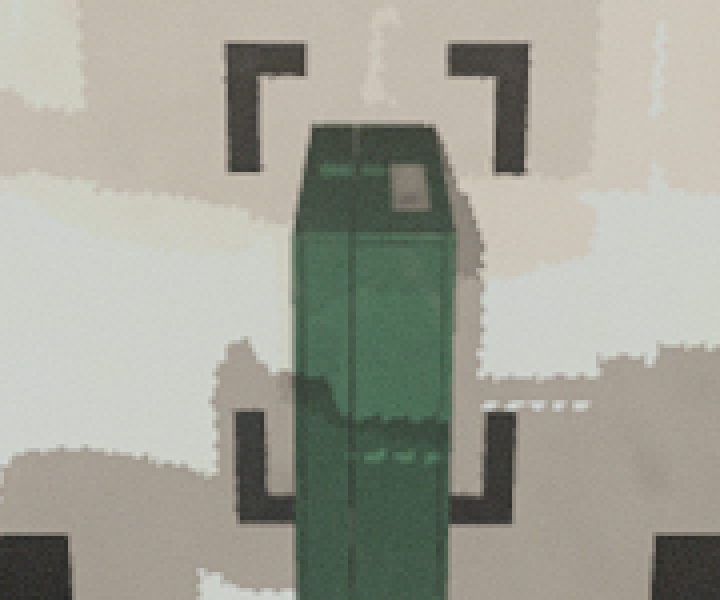

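The box stands in the middle of the outline with all four tape corners clear of it. I'll put numbers on this and look from the top camera for upright.

Run:
```python
from h import *
f=np.load("pics/w7.npz");K,V=cam("wrist",dict(tcp_pos=f["p"],ee_rot=f["r"]))
pp=lambda a:np.array(a)/4+[230,160]-.375
w=lambda a,z:onplane(pp(a),K,V,z)[:,:2]
l=w([[311,125],[437,124]],0);i=w([[260,75],[497,75],[484,495],[266,495]],0);t=w([[295,233],[455,233]],110)
c=i.mean(0);e=i[1]-i[0];yo=np.arctan2(e[1],e[0]);b=l[1]-l[0];yb=np.arctan2(b[1],b[0])
print("outl",c,np.degrees(yo),"box yaw",np.degrees(yb))
Ro=Rz(yo)[:2,:2].T
print("left foot in outline",Ro@(l.mean(0)-c),"top-left edge mid",Ro@(t.mean(0)-c))
f=cloud(f["d"],K,V)
print("top z", [round(float(np.median(f[r-2:r+3,318:332,2])),1) for r in (225,250,270,290)])
# move away to the side
movep([430,-420,320],quat(OY)) if False else None
im,d=snapshot("top");cv2.imwrite("pics/t8.png",cv2.resize(im[150:290,200:380],None,fx=4,fy=4)[:,:,::-1])
im,d=snapshot("scene");cv2.imwrite("pics/s8.png",cv2.resize(im[120:280,200:400],None,fx=4,fy=4)[:,:,::-1][:600])
print(get_obs()["time"],get_obs()["ft_force"])
```

```text
outl [ 563.84486228 -329.864982  ] -18.582078993786013 box yaw -18.106834143830742
left foot in outline [-0.81364385 49.03676483] top-left edge mid [-0.65375322 49.23122707]
top z [111.1, 111.0, 110.8, 111.0]
19.475 [-0.11755571 -0.69559033  0.59970526]
```

View pics/s8.png

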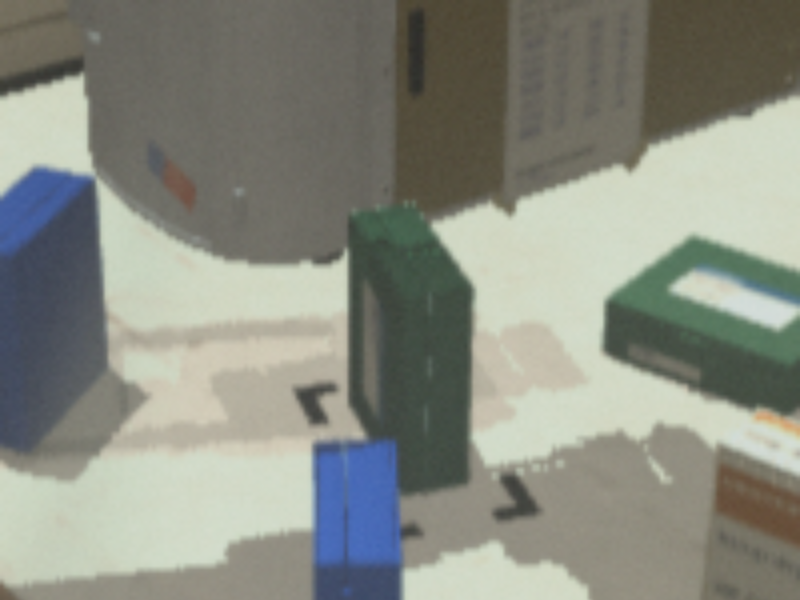

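The scene picture shows the box standing upright and free inside the outline, well clear of the gripper. Its top is level, at 111 ± 0.2 mm along its length, and it lies within about 5 mm and 0.5° of the target. Handing in.

Run:
```python
from station import *
print(close_job()); print(get_obs()["time"])
```

```text
the job is handed in; nothing more can be done
None
the job is handed in; nothing more can be done
```

I walked the slide box into the taped outline in two steps, let go of it and handed the job in at about 19.5 s of the 38 s allowed. The system gave no verdict, so what follows rests on my own checks.

**What I did:**
- **Step 1:** I gripped the box 15 mm left of its centre, tipped it 10.5° on to its right edge, swung it 28° and set it down turned about 48° in the world frame, 29° to the outline. Its left foot landed about 2 mm from its final place.
- **Step 2:** I regripped 15 mm right of centre and tipped it on to its left edge. A camera check put the raised right end about 17 mm up. I then swung it back parallel, set it down, released it and backed off.

**Last checks:**
- **Left foot:** it stands at (-0.8, 49.0) mm in the outline's frame, against a target of (0, 47.5).
- **Angle:** the box is about 0.5° off parallel.
- **Level:** the top reads 111 mm along its whole length, so the box stands flat.
- **Clearance:** the gripper is well clear of it.

**What disagreed:**
- **Length:** the box's top measured only about 87 mm long in both the wrist and top views, against the 95 mm given. That leaves its centre uncertain by about 4 mm along its length, well inside the 15 mm allowed.
- **Set-down force:** at the second set-down the wrist felt about 7 N upward and 5 N sideways, more than expected but far below the limits.
- **Right edge in step 1:** I did not see its contact with the bench directly. I inferred it from the share of the weight hanging on the gripper.

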